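# Make up the degreasing and waxing kits at the armour conservation bench

## Robot

A 6-joint arm with a two-finger parallel gripper is mounted at the origin on the work surface. World frame = base frame: x ahead of the robot, y to its left, z up, the work surface at z = 0. Lengths are in mm, angles in rad, forces in N, time in s.
With the tool pointing down it reaches from about 350 to 775 mm from the base axis. Payload 7.3 kg.
Tool frame: the origin (TCP) lies midway between the tips of the shut fingers; the grasp point (between the pads) lies 19 mm behind it; z points along the fingers, y is the line along which they close (so a half turn about z gives the same grasp; the last joint's range is limited). The gripper opens to 92 mm and grips with 3 to 60 N. Pads are 19 mm wide; open, the fingers measure 130 mm over their backs; the gripper's body (75 mm by 190 mm) begins 47 mm behind the grasp point.
Start: joints at [1.185, 0.342, 1.524, -0, 1.275, -0.146], TCP at [124.676, 510.001, 226.741] pointing down, gripper open.
Joint ranges: [-2.53, 2.53], [-0.77, 2.02], [0.04, 2.7], [-1, 4.14], [0.28, 2.66], [-3.11, 3.11]. Speed limits (rad/s): [2.57, 2.57, 3.14, 3.14, 3.14, 3.14].

## Interface

Orientations are given as [roll, pitch, yaw] about the fixed x, y, z axes, in that order (R = Rz(yaw) Ry(pitch) Rx(roll)).
In Python, from plant import * gives the robot as it stands.
- The arm moves only by the tool step_arm, never from a script. Its argument "deltas" is one flat list of numbers, 5 for each row, row after row: the shift along the world's x, y, z in mm, then the turn about the world's z in degrees, then the finger opening in mm, from 0 to 91.8. In form: [tx, ty, tz, turn, gripper, tx, ty, tz, turn, gripper, ...]. A call has exactly 10 rows; each row shifts and turns the commanded pose from where the row before left it; what a row does not reach is not made up. A row lasts 1/8 s, in which the tool goes at most 62.5 mm and 10.7 degrees, less where a joint would pass 70% of its speed; a pose out of reach is approached as far as the arm can. A call is refused whole if a number of a shift passes 62.5 or a number of a turn 10.7, either way. A call with a gripper value outside its range is refused whole. The fingers move at their own pace and stop on an object; the grip force is fixed at half the most. Time passes only in rows, so rows that do not move let the fingers close, or fill a call up. It gives the time, the measured TCP pose, the force, the opening and the grip force at its end, in the units of the state.
- get_obs(): the state, without advancing time (a new reading comes with each control period).
- capture(name): name is "scene" or "side" or "wrist"; returns the picture (400x640x3 uint8, red, green, blue); there is no depth.
- camera_params(name): a dict with "mtx" (3x3 intrinsics, pixels), "rvec" (rotation vector, rad) and "tvec" (3), from world to camera coordinates, as OpenCV has them. Camera axes: x right, y down, z forward; pixel columns grow to the right and rows downward; lengths in mm; the calibration is good to about 2 mm. A picture is of the moment at which its call begins: read the wrist's pose just before it. camera_params takes no time and is no camera call; for the wrist camera it gives the pose at the moment of the call.
- close_job(): hands the job in; it is judged then, once.
The state is a dict: "time": time; "joint_positions": joint angles; "dq": joint speeds; "tau": joint torques, N m; "tool_pos": TCP position; "tcp_rot": TCP orientation; "contact_force": force on the tool from outside, world axes, zero at the start; "moment": the same for the moment, N m; "grip_width": finger opening in mm; "finger_force": force on a finger pad.
Only numpy, scipy, OpenCV 4.12 (cv2) and the standard library are available. Lean on these libraries where they do the work, as an engineer would, in place of code of your own. Each camera call takes 0.05 s, during which the arm holds its last target. There are 200 camera calls.

## Task

Make up the two treatment kits from the stock in the middle of the bench, one thing to a compartment and whichever compartment you like: the amber bottle and the bamboo swab pot go in the white tray with the blue rim, for waxing, the wax tin and the brush (bristles down) go in the red tray, all standing upright and flat on the tray's floor. The cork block belongs to the waxing kit too: it lies flat and centred on the lid of the wax tin. Keep the bottles upright all the time and leave the white bottle where it stands.

Things in the scene. Friction and masses are not known exactly. Their poses are not given: they have to be found in the camera images.
- white_tray: White enamelled kit tray with a blue rim, fixed to the table: open, 180 x 92 mm outside, walls and divider 4 mm thick and 14 mm high overall (rim paint shows 3 mm wider), floor 4 mm thick. A cross divider makes two square compartments, 84 x 84 mm inside, centred at x = +44 mm and x = -44 mm of its frame (y = 0). Origin: centre of the underside; x along its long side, z up.
- red_tray: All-red kit tray, fixed to the table: open, 180 x 92 mm outside, walls and divider 4 mm thick and 14 mm high overall (rim paint shows 3 mm wider), floor 4 mm thick. A cross divider makes two square compartments, 84 x 84 mm inside, centred at x = +44 mm and x = -44 mm of its frame (y = 0). Origin: centre of the underside; x along its long side, z up.
- amber_bottle: Brown amber bottle with a black cap, 75 mm tall, about 130 g: body 50 mm in diameter up to 52 mm height, then a shoulder and a cap 30 mm in diameter. Origin: centre of the underside, z up.
- swab_pot: Empty open pot of pale bamboo, round, 56 mm outside diameter, 68 mm tall, wall 5 mm, about 80 g. Origin: centre of the underside, z up.
- wax_tin: Round wax tin, bare aluminium with a flat yellow lid, 60 mm in diameter over the lid (the top 10 mm; 58 mm below it), 40 mm tall, about 140 g. Origin: centre of the underside, z up.
- brush: Small block brush, standing on its black bristles (rigid), with a blue back. The back is 36 mm (its x) by 62 mm (its y) and spans 21 to 45 mm height; the bristles are 32 x 58 mm below it. About 70 g. Origin: centre of the underside of the bristles, z up.
- cork_block: Speckled brown cork polishing block, 40 mm (its x) by 58 mm (its y) by 36 mm tall, about 40 g. Origin: centre of the underside, z up.
- white_bottle: All-white bottle with a white cap, same shape and size as the amber one (50 mm in diameter, 75 mm tall). Not part of either kit. Origin: centre of the underside, z up.
Things that resemble listed ones, but are neither listed nor needed, are in the scene too. What is shaped like the white_bottle but pink, purple or turquoise is not meant.

How it is judged:
By the outcome, as a careful person would: the job done as asked, in the order asked, and still so for the second after the job is handed in, with the robot touching nothing.
It also fails if it takes over 125 s, if anything falls off the work surface, if the arm or the gripper's body presses on something with over 40 N, if the wrist force passes 120 N, or if a joint passes its speed limit or range.

## Working session

There is one attempt and no reset: what is moved stays moved. The work goes in short steps, Python scripts to look and compute and a tool call to move; the robot and the scene stay as the last step left them, time stands still between calls to the robot, and variables do not carry over. Pictures are saved under pics/ and viewed, at most 14 in all, crops included, and the job is handed in when it is done.

Besides the shell and the picture viewer there is one more tool, called as name(argument=value, ...) on one line, values as JSON. step_arm: Moves the arm, as the interface text tells. Its arguments: {"type":"object","properties":{"deltas":{"type":"array","items":{"type":"number"}}},"required":["deltas"]}

```bash
ls; mkdir -p pics; python3 - <<'E'
from plant import *
import cv2
print(get_obs())
for n in ("scene","side","wrist"):
    p=camera_params(n); print(n,p)
    cv2.imwrite(f"pics/{n}0.png",capture(n)[:,:,::-1])
E
```

```text
pics
{'time': 0.0, 'joint_positions': array([ 1.18498867e+00,  3.42698789e-01,  1.52500523e+00, -9.19158087e-06,
        1.27538446e+00, -1.45993106e-01]), 'dq': array([-9.39671632e-04, -1.12954678e-03, -1.35230349e-04,  3.83037181e-04,
        1.25291204e-05, -7.35515048e-04]), 'tau': array([-2.87878920e-04, -4.31246603e+01, -2.44207960e+01,  7.16341124e-02,
        5.62865508e-02, -1.06786770e-04]), 'tool_pos': array([124.52551238, 509.60827734, 226.06149191]), 'tcp_rot': array([-3.14011146e+00, -2.08909991e-04,  2.90178063e+00]), 'contact_force': array([-0.51634903, -0.13459859, -0.79344977]), 'moment': array([ 0.0309782 , -0.02916874, -0.02372065]), 'finger_force': 0.0, 'grip_width': 91.84163439029649}
scene {'mtx': array([[392.96358911,   0.        , 319.62460146],
       [  0.        , 392.96358911, 204.26423918],
       [  0.        ,   0.        ,   1.        ]]), 'rvec': array([ 2.01492983,  1.38415878, -0.57165866]), 'tvec': array([-168.90653982, -294.00387322, 1369.83847523])}
side {'mtx': array([[378.30629008,   0.        , 322.2071881 ],
       [  0.        , 378.30629008, 199.21830924],
       [  0.        ,   0.        ,   1.        ]]), 'rvec': array([ 2.07766576, -0.13690863,  0.07377738]), 'tvec': array([-499.35389331,   81.32362454,  890.46632705])}
wrist {'mtx': array([[291.56093267,   0.        , 316.20987625],
       [  0.        , 291.56093267, 197.68870127],
       [  0.        ,   0.        ,   1.        ]]), 'rvec': array([-2.27538933, -1.78580557, -0.26914708]), 'tvec': array([-525.2022378 ,  -37.17214028,  391.31944832])}
```

View pics/scene0.png

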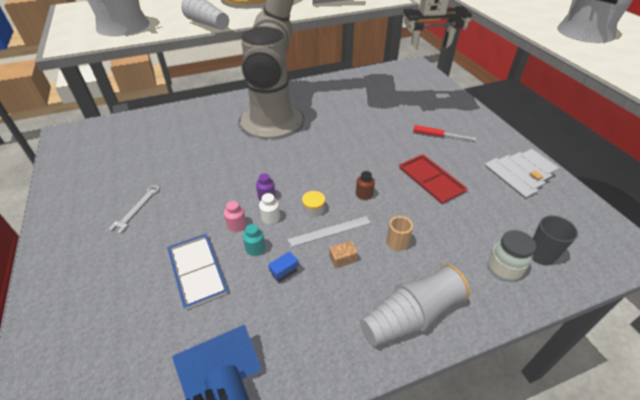

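View pics/side0.png

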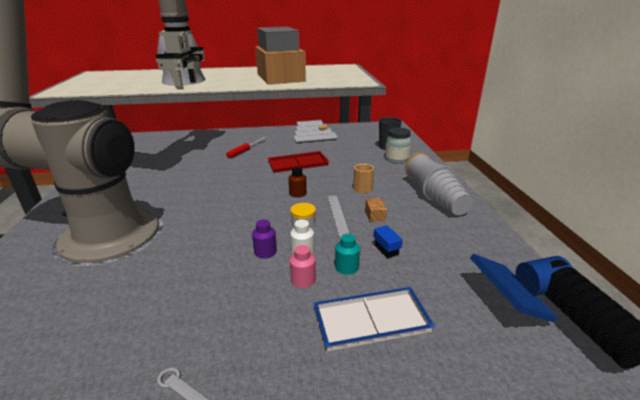

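View pics/wrist0.png

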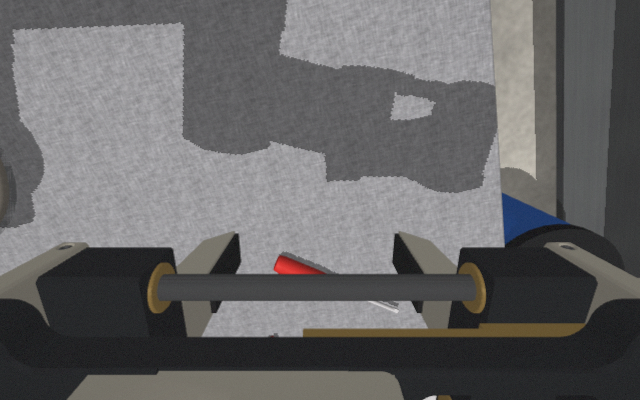

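The scene view shows the white tray near (197,269), red tray (432,178), amber (366,185), pot (400,232), tin (314,203), brush (284,266), cork (343,253), white bottle (269,209), and a ruler in the middle. In the side view: amber (297,183), pot (364,178), tin (303,213), cork (376,209), brush (388,241), white tray (373,317), red tray (298,161). The wrist view shows only a screwdriver.

```bash
cat > h.py <<'E'
from plant import *
import numpy as np, cv2
def cam(n):
    p=camera_params(n); R=cv2.Rodrigues(p["rvec"])[0]; t=np.array(p["tvec"]).ravel()
    return np.array(p["mtx"]),R,t,-R.T@t
def cast(c,uv,z):
    K,R,t,o=c; uv=np.atleast_2d(uv).astype(float)
    d=(np.linalg.inv(K)@np.c_[uv,np.ones(len(uv))].T).T@R
    return (o+d*((z-o[2])/d[:,2])[:,None])[:,:2]
def comps(img,lo,hi,roi,amin=15):
    hsv=cv2.cvtColor(img,cv2.COLOR_RGB2HSV); m=cv2.inRange(hsv,lo,hi)
    k=np.zeros_like(m); x0,y0,x1,y1=roi; k[y0:y1,x0:x1]=255; m&=k
    cs,_=cv2.findContours(m,cv2.RETR_EXTERNAL,cv2.CHAIN_APPROX_NONE)
    cs=[c for c in cs if cv2.contourArea(c)>amin]
    return sorted(cs,key=cv2.contourArea,reverse=True)
def cen(c):
    m=cv2.moments(c); return np.array([m["m10"],m["m01"]])/m["m00"]
def vline(ca,ua,cb,ub):
    a0,b0=ca[3][:2],cb[3][:2]; a=cast(ca,ua,0)[0]-a0; b=cast(cb,ub,0)[0]-b0
    s=np.linalg.solve(np.c_[a,-b],b0-a0); return a0+a*s[0]
E
cat > m1.py <<'E'
from h import *
I={n:cv2.imread(f"pics/{n}0.png")[:,:,::-1].copy() for n in("scene","side")}
C={n:cam(n) for n in I}
spec={ # lo,hi,roi scene, roi side, z mid of the mask
"amber":((0,60,0),(18,255,130),(350,165,382,202),(284,165,312,200),37),
"pot":((5,60,60),(25,255,255),(380,210,420,255),(348,160,380,196),40),
"tin":((18,150,100),(32,255,255),(295,185,335,220),(285,195,320,225),38),
"cork":((3,60,60),(25,255,255),(322,238,362,270),(360,195,390,225),18),
"brush":((100,120,40),(125,255,255),(265,250,305,280),(370,222,405,250),33),
"white":((0,0,150),(180,50,255),(255,190,284,225),(288,220,316,250),37),
"pink":((160,60,60),(179,255,255),(220,200,250,232),(286,245,320,288),37),
"purple":((130,80,30),(160,255,255),(250,170,280,200),(248,218,280,258),37),
"turq":((75,80,40),(95,255,255),(238,220,270,256),(330,232,364,275),37),
"rimW":((100,100,30),(125,255,255),(160,225,235,310),(305,280,440,355),14),
"red":((0,120,50),(8,255,255),(395,150,470,205),(262,145,332,175),14)}
for k,(lo,hi,r1,r2,z) in spec.items():
    a=comps(I["scene"],lo,hi,r1); b=comps(I["side"],lo,hi,r2)
    if not a or not b: print(k,len(a),len(b)); continue
    a,b=a[0],b[0]; ua,ub=cen(a),cen(b)
    print(k,"A",cv2.contourArea(a),cv2.contourArea(b),cv2.boundingRect(a),cv2.boundingRect(b),"sc",cast(C["scene"],ua,z)[0].round(),"si",cast(C["side"],ub,z)[0].round(),"vl",vline(C["scene"],ua,C["side"],ub).round(1))
    if k in("rimW","red"):
        for n,c in(("scene",a),("side",b)):
            q=cast(C[n],cv2.convexHull(c)[:,0],14).astype(np.float32); print("   ",n,cv2.minAreaRect(q))
for n in C: print(n,C[n][3])
E
python3 m1.py
```

```text
amber A 276.0 327.5 (356, 177, 18, 23) (288, 174, 18, 24) sc [467. 133.] si [450. 117.] vl [451.5 142. ]
pot A 663.0 522.5 (387, 216, 26, 35) (353, 163, 21, 31) sc [642. 142.] si [636. 132.] vl [639.1 144.9]
tin A 250.5 285.5 (303, 192, 21, 16) (291, 203, 25, 16) sc [458. -12.] si [454. -17.] vl [454.8 -11.1]
cork A 499.0 403.0 (329, 241, 29, 26) (365, 198, 22, 24) sc [637.  -2.] si [638.  -5.] vl [638.2  -3. ]
brush A 427.0 469.5 (269, 252, 29, 27) (374, 225, 29, 25) sc [ 627. -148.] si [ 626. -150.] vl [ 626.4 -147.9]
white A 609.5 398.5 (255, 190, 29, 35) (290, 220, 24, 29) sc [ 446. -137.] si [ 444. -113.] vl [ 442.7 -135.9]
pink A 478.5 908.0 (224, 201, 22, 31) (289, 245, 27, 43) sc [ 442. -220.] si [ 436. -227.] vl [ 436.5 -219.8]
purple A 260.0 708.5 (256, 174, 19, 25) (252, 219, 25, 39) sc [ 354. -117.] si [ 362. -125.] vl [ 361.9 -118.5]
turq A 484.5 812.5 (243, 224, 22, 32) (335, 233, 25, 42) sc [ 534. -194.] si [ 528. -201.] vl [ 529.1 -193.4]
rimW A 80.5 4568.0 (168, 244, 46, 63) (314, 287, 121, 60) sc [ 565. -382.] si [ 542. -343.] vl [ 527.8 -389.8]
    scene ((547.9007568359375, -354.57928466796875), (183.4105682373047, 64.81575775146484), 5.611114501953125)
    side ((545.42724609375, -338.5503234863281), (187.17459106445312, 98.4701156616211), 5.097095012664795)
red A 1407.5 726.5 (400, 155, 67, 48) (268, 151, 61, 21) sc [478. 347.] si [466. 335.] vl [467.7 356.2]
    scene ((471.5340881347656, 346.9644470214844), (185.9151611328125, 100.00899505615234), 11.068769454956055)
    side ((469.23333740234375, 336.987548828125), (185.17637634277344, 120.9204330444336), 10.655585289001465)
scene [1154.01314161 -255.92438476  770.83170871]
side [ 402.78141714 -795.54191582  503.76414368]
```

step_arm(deltas=[32.7,-36.8,0,1.9,91.8,32.7,-36.8,0,1.9,91.8,32.7,-36.8,0,1.9,91.8,32.7,-36.8,0,1.9,91.8,32.7,-36.8,0,1.9,91.8,32.7,-36.8,0,1.9,91.8,32.7,-36.8,0,1.9,91.8,32.7,-36.8,0,1.9,91.8,32.7,-36.8,0,1.9,91.8,32.7,-36.8,0,1.9,91.8])

```text
time: 1.4
tool_pos: [452.5, 140.6, 226.6]
tcp_rot: [3.141, -0.0, -3.049]
contact_force: [1.1, 0.7, -0.1]
grip_width: 91.8
finger_force: 0.0
```

```bash
python3 - <<'E'
from h import *
print(get_obs()["tool_pos"],get_obs()["tcp_rot"])
c=cam("wrist"); print(c[3],cast(c,[[316,198],[0,0],[639,0],[320,0]],40), (c[0]@(c[1]@[451.5,142,75]+c[2])))
cv2.imwrite("pics/wrist1.png",capture("wrist")[:,:,::-1])
E
```

```text
[452.46454526 140.60633551 226.62224388] [ 3.14137432e+00 -2.41991353e-04 -3.04884572e+00]
[372.92967527 133.7851214  384.78940289] [[ 479.75655516  143.6418839 ]
 [ 298.38980436 -197.5990173 ]
 [ 237.9400823   453.33999249]
 [ 268.13567473  128.18565977]] [101176.28307571  58375.67013812    319.28822   ]
```

View pics/wrist1.png

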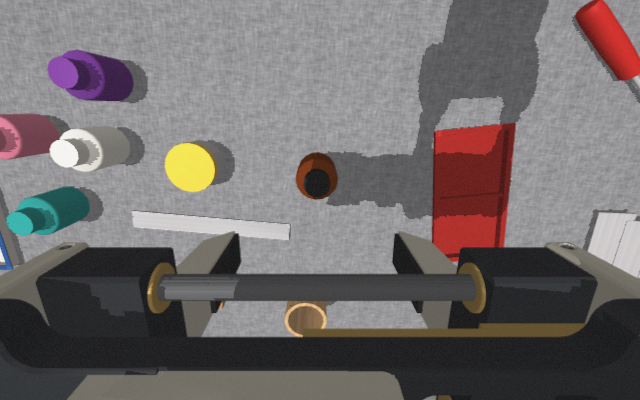

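The wrist view shows the amber cap at (317,183), exactly where I predicted it, the tin lid at (190,167) and the red tray from x = 434 to 514. Going down to grasp.

step_arm(deltas=[-1,1.4,-50,0,91.8,0,0,-50,0,91.8,0,0,-50,0,91.8,0,0,-35,0,91.8,0,0,-17,0,91.8,0,0,0,0,45,0,0,0,0,45,0,0,0,0,45,0,0,0,0,45,0,0,0,0,45])

```text
time: 2.7
tool_pos: [451.0, 143.4, 25.3]
tcp_rot: [-3.142, 0.001, -3.05]
contact_force: [-1.1, -0.8, 3.4]
grip_width: 49.2
finger_force: 30.0
```

```bash
cat > m2.py <<'E'
from h import *
# wrist1 pose: recompute params stored by pose at the time
im=cv2.imread("pics/wrist1.png")[:,:,::-1].copy()
E
python3 - <<'E'
from h import *
o=get_obs(); print(o["tool_pos"],o["grip_width"],o["finger_force"])
# camera pose for wrist1: now, moved by a pure translation
K,R,t,oo=cam("wrist"); d=np.array([452.46,140.61,226.62])-o["tool_pos"]; c=(K,R,t-R@d,oo+d)
im=cv2.imread("pics/wrist1.png")[:,:,::-1].copy()
a=comps(im,(18,150,100),(32,255,255),(150,130,230,200))[0]; e=cv2.fitEllipse(a)
print("tin",e,cast(c,[e[0]],40),"edges",cast(c,a[:,0],40).min(0),cast(c,a[:,0],40).max(0))
r=comps(im,(0,120,50),(8,255,255),(425,100,530,262))[0]
q=cv2.approxPolyDP(cv2.convexHull(r),4,True)[:,0]; print(q.tolist(),cast(c,q,14).round(1).tolist())
E
```

```text
[450.96549323 143.36009495  25.25203153] 49.229878404643976 30.000686289276928
tin ((190.54638671875, 166.57513427734375), (46.49243927001953, 51.43952560424805), 120.71693420410156) [[454.43737535  -9.67157163]] edges [425.79924169 -40.10245232] [485.15997189  20.70124521]
[[514, 123], [503, 246], [451, 261], [432, 241], [434, 133]] [[369.2, 378.7], [534.4, 412.3], [564.3, 345.0], [535.9, 311.4], [390.2, 283.0]]
```

step_arm(deltas=[0,0,40,0,45,0,0,60,0,45,4,-30,40,0,45,8,-61,0,0,45,8,-61,0,0,45,8,-61,0,0,45,8,-61,0,0,45,8,-61,0,0,45,8,-61,0,0,45,8,-61,0,0,45])

```text
time: 3.95
tool_pos: [510.5, -315.5, 164.5]
tcp_rot: [3.141, -0.0, -3.05]
contact_force: [0.3, 0.2, -1.7]
grip_width: 49.3
finger_force: 30.0
```

step_arm(deltas=[-10,-30,30,0,45,0,0,30,0,45,0,0,0,0,45,0,0,0,0,45,0,0,0,0,45,0,0,0,0,45,0,0,0,0,45,0,0,0,0,45,0,0,0,0,45,0,0,0,0,45])

```text
time: 5.2
tool_pos: [500.7, -343.6, 224.8]
tcp_rot: [-3.142, 0.0, -3.05]
contact_force: [0.3, -0.0, -1.2]
grip_width: 49.3
finger_force: 30.0
```

```bash
python3 - <<'E'
from h import *
o=get_obs(); print(o["tool_pos"],o["grip_width"],o["tcp_rot"])
c=cam("wrist"); im=capture("wrist"); cv2.imwrite("pics/wrist2.png",im[:,:,::-1])
r=comps(im,(100,100,30),(125,255,255),(100,0,540,245))
for a in r[:3]:
    q=cv2.approxPolyDP(cv2.convexHull(a),3,True)[:,0]; print(cv2.contourArea(a),q.tolist(),cast(c,q,14).round(1).tolist())
E
```

```text
[ 500.68708501 -343.62117643  224.7736878 ] 49.259692031105885 [-3.14156818e+00  5.25255598e-05 -3.04975760e+00]
992.5 [[356, 136], [353, 223], [281, 221], [278, 136]] [[450.5, -297.8], [566.4, -286.5], [572.4, -384.3], [459.4, -394.4]]
```

View pics/wrist2.png

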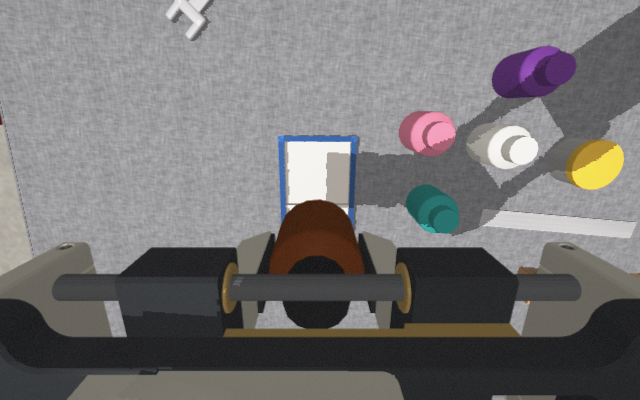

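The wrist view shows the tray's far rim from (278,136) to (356,136) and the bottle upright in the grip at (316,250). The measured rim width is 97 mm against a given 98, so the compartments should be at (503,-342) and (590.5,-334).

step_arm(deltas=[2.3,1.6,-50,0,45,0,0,-50,0,45,0,0,-45,0,45,0,0,-30,0,45,0,0,-12,0,45,0,0,-6,0,45,0,0,-2,0,45,0,0,0,0,45,0,0,0,0,45,0,0,0,0,45])

```text
time: 6.5
tool_pos: [503.2, -342.2, 30.2]
tcp_rot: [-3.141, 0.001, -3.05]
contact_force: [-1.0, -0.3, -1.9]
grip_width: 49.3
finger_force: 30.0
```

step_arm(deltas=[0,0,-0.7,0,45,0,0,0,0,52,0,0,0,0,60,0,0,0,0,72,0,0,0,0,72,0,0,30,0,72,0,0,50,0,91.8,0,0,50,0,91.8,10,40,30,0,91.8,15,58,0,0,91.8])

```text
time: 7.75
tool_pos: [529.2, -245.0, 192.1]
tcp_rot: [-3.138, 0.005, -3.053]
contact_force: [0.4, 1.0, -0.7]
grip_width: 91.8
finger_force: 0.0
```

step_arm(deltas=[15,58,0,0,91.8,15,58,0,0,91.8,15,58,0,0,91.8,15,58,0,0,91.8,15,58,0,0,91.8,15,58,0,0,91.8,15,40,0,0,91.8,0,0,0,0,91.8,0,0,0,0,91.8,0,0,0,0,91.8])

```text
time: 9.0
tool_pos: [632.8, 142.6, 189.1]
tcp_rot: [-3.141, -0.0, -3.051]
contact_force: [-0.7, 0.2, -0.2]
grip_width: 92.3
finger_force: 0.0
```

```bash
python3 - <<'E'
from h import *
o=get_obs(); print(o["tool_pos"],o["grip_width"],o["tcp_rot"])
c=cam("wrist"); im=capture("wrist"); cv2.imwrite("pics/wrist3.png",im[:,:,::-1]); np.savez("w3.npz",K=c[0],R=c[1],t=c[2],o=c[3])
E
```

```text
[632.8369115  142.58526835 189.14976533] 92.28645526230017 [-3.14137565e+00 -1.98261391e-04 -3.05137583e+00]
```

View pics/wrist3.png

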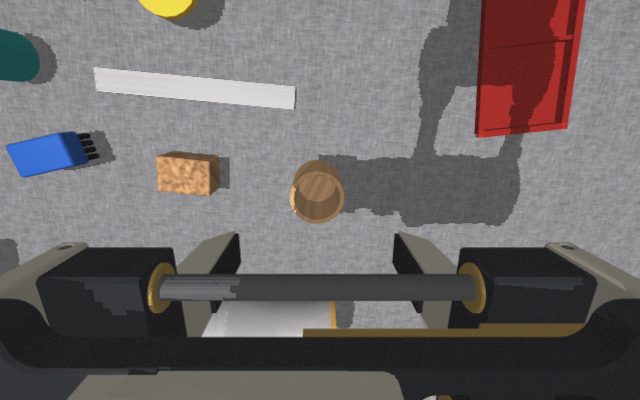

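The wrist view shows the pot rim at about (317,193), the cork's top face centred near (186,174), the brush's blue back near (47,154), and the red tray's near corners at (476,137) and (567,129).

```bash
python3 - <<'E'
from h import *
z=np.load("w3.npz"); c=(z["K"],z["R"],z["t"],z["o"])
im=cv2.imread("pics/wrist3.png")[:,:,::-1].copy()
hsv=cv2.cvtColor(im,cv2.COLOR_RGB2HSV)
print(hsv[190,293],hsv[190,320],hsv[218,318],hsv[174,180],hsv[174,214],hsv[155,40],hsv[170,60])
def rep(n,lo,hi,roi,h):
    a=comps(im,lo,hi,roi)[0]; q=cast(c,cv2.convexHull(a)[:,0],h).astype(np.float32)
    print(n,cv2.boundingRect(a),"rect",cv2.minAreaRect(q),"circ",cv2.minEnclosingCircle(q))
    p=cv2.approxPolyDP(cv2.convexHull(a),3,True)[:,0]; print("  ",p.tolist(),cast(c,p,h).round(1).tolist())
rep("pot",(5,50,50),(25,255,255),(280,150,360,235),68)
rep("cork",(5,50,50),(25,255,255),(140,140,225,205),36)
rep("brush",(100,100,30),(125,255,255),(0,120,105,185),45)
rep("red",(0,120,40),(8,255,255),(460,0,600,150),14)
E
```

```text
[ 16 110 221] [ 15 109 138] [ 16 110 114] [ 14 123 197] [ 16 115  73] [110 180 211] [120   9 144]
pot (289, 160, 56, 64) rect ((634.2804565429688, 145.48162841796875), (55.4930419921875, 64.5722427368164), 74.80133056640625) circ ((633.9842529296875, 143.6678466796875), 32.99486541748047)
   [[322, 160], [336, 170], [344, 201], [335, 216], [315, 223], [298, 216], [289, 198], [298, 169], [311, 160]] [[601.1, 146.0], [609.6, 160.6], [640.4, 172.1], [657.3, 164.8], [666.8, 145.1], [660.7, 127.1], [642.2, 116.7], [611.9, 123.6], [602.0, 135.5]]
cork (156, 152, 64, 44) rect ((634.3609008789062, 2.7534332275390625), (68.09607696533203, 45.808773040771484), 89.36869812011719) circ ((634.71435546875, 3.1207504272460938), 40.073482513427734)
   [[156, 157], [169, 152], [217, 156], [219, 187], [209, 195], [158, 190]] [[619.3, -30.3], [612.6, -16.1], [612.3, 34.8], [646.7, 36.7], [656.9, 25.5], [656.2, -30.7]]
brush (6, 132, 83, 45) rect ((624.0384521484375, -137.36207580566406), (35.46239471435547, 78.42425537109375), 17.31363868713379) circ ((624.5398559570312, -137.452392578125), 41.39952850341797)
   [[88, 160], [21, 176], [6, 145], [74, 132]] [[626.9, -96.3], [650.7, -169.5], [618.7, -178.1], [599.1, -106.5]]
red (475, 0, 111, 138) rect ((494.1119079589844, 353.04888916015625), (134.4491424560547, 102.21897888183594), 11.035855293273926) circ ((494.2795104980469, 352.964599609375), 83.7774658203125)
   [[585, 0], [566, 128], [478, 137], [475, 119], [482, 1]] [[428.4, 391.8], [550.2, 415.4], [568.7, 320.2], [549.8, 311.9], [438.4, 290.6]]
```

step_arm(deltas=[6,2,-50,0,91.8,0,0,-50,0,91.8,0,0,-40,0,91.8,0,0,-23,0,91.8,0,0,0,0,50,0,0,0,0,50,0,0,0,0,50,0,0,0,0,50,0,0,0,0,50,0,0,0,0,50])

```text
time: 10.3
tool_pos: [639.6, 145.9, 27.3]
tcp_rot: [-3.141, 0.002, -3.05]
contact_force: [-1.3, -0.7, 5.2]
grip_width: 55.7
finger_force: 30.0
```

step_arm(deltas=[0,0,40,0,50,0,0,60,0,50,-2,-30,20,0,50,-6,-60,0,0,50,-6,-60,0,0,50,-6,-60,0,0,50,-6,-60,0,0,50,-6,-60,0,0,50,-6,-60,0,0,50,-6,-60,0,0,50])

```text
time: 11.55
tool_pos: [594.5, -305.7, 145.9]
tcp_rot: [3.141, -0.0, -3.05]
contact_force: [0.5, -0.1, -1.5]
grip_width: 56.0
finger_force: 30.0
```

step_arm(deltas=[-5,-30,0,0,50,0,0,0,0,50,0,0,0,0,50,0,0,0,0,50,0,0,0,0,50,0,0,0,0,50,0,0,0,0,50,0,0,0,0,50,0,0,0,0,50,0,0,0,0,50])

```text
time: 12.8
tool_pos: [590.0, -334.1, 146.0]
tcp_rot: [3.141, -0.0, -3.05]
contact_force: [-0.4, 0.4, -1.1]
grip_width: 56.3
finger_force: 30.0
```

```bash
python3 - <<'E'
from h import *
o=get_obs(); print(o["tool_pos"],o["grip_width"],o["contact_force"])
for n in("wrist","side"): cv2.imwrite(f"pics/{n}4.png",capture(n)[:,:,::-1])
a=cv2.imread("pics/wrist4.png")[100:400,150:490]; b=cv2.resize(cv2.imread("pics/side4.png")[150:350,270:470],(400,400))
a=cv2.resize(a,(400,353)); o=np.zeros((400,800,3),np.uint8); o[:353,:400]=a; o[:,400:]=b; cv2.imwrite("pics/c4.png",o)
E
```

```text
[ 589.9534114 -334.0540978  146.0051415] 56.32335543797398 [-0.36993341  0.43418682 -1.08831507]
```

View pics/c4.png

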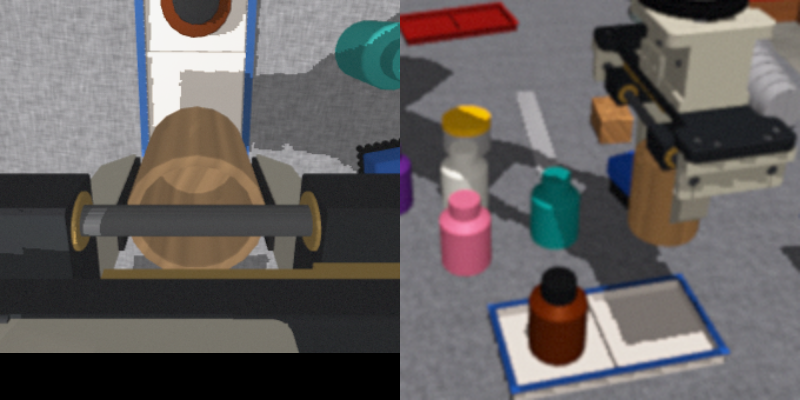

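The crop shows the amber bottle upright inside its compartment at about (558,315), and the pot held upright above the other compartment.

step_arm(deltas=[0,0,-45,0,50,0,0,-40,0,50,0,0,-20,0,50,0,0,-8,0,50,0,0,-2,0,50,0,0,0,0,50,0,0,0,0,50,0,0,0,0,50,0,0,0,0,50,0,0,0,0,50])

```text
time: 14.15
tool_pos: [590.1, -334.1, 31.3]
tcp_rot: [-3.141, 0.0, -3.05]
contact_force: [-0.9, -0.6, 1.7]
grip_width: 55.7
finger_force: 30.0
```

step_arm(deltas=[0,0,-0.5,0,50,0,0,0,0,58,0,0,0,0,66,0,0,0,0,76,0,0,0,0,76,0,0,30,0,76,0,0,50,0,91.8,0,0,50,0,91.8,-11,27,30,0,91.8,-22.5,54,0,0,91.8])

```text
time: 15.4
tool_pos: [557.7, -254.3, 193.3]
tcp_rot: [-3.137, 0.006, -3.052]
contact_force: [0.3, 1.4, 0.3]
grip_width: 91.7
finger_force: 0.0
```

step_arm(deltas=[-22.5,54,0,0,91.8,-22.5,54,0,0,91.8,-22.5,54,0,0,91.8,-22.5,54,0,0,91.8,-12,27,0,0,91.8,0,0,0,0,91.8,0,0,-50,0,91.8,0,0,-30,0,91.8,0,0,-20,0,91.8,0,0,0,0,91.8])

```text
time: 16.65
tool_pos: [454.1, -10.8, 89.4]
tcp_rot: [3.141, -0.003, -3.051]
contact_force: [-0.4, -0.2, -0.2]
grip_width: 91.7
finger_force: 0.0
```

step_arm(deltas=[0.7,0.9,-45,0,91.8,0,0,-22,0,91.8,0,0,-7,0,91.8,0,0,0,0,91.8,0,0,0,0,55,0,0,0,0,55,0,0,0,0,55,0,0,0,0,55,0,0,0,0,55,0,0,0,0,55])

```text
time: 17.9
tool_pos: [455.5, -9.2, 16.9]
tcp_rot: [-3.141, 0.001, -3.05]
contact_force: [-0.4, -0.5, 6.4]
grip_width: 58.8
finger_force: 30.0
```

step_arm(deltas=[0,0,30,0,50,0,0,50,0,50,-2,25,20,0.7,50,-4,50,0,1,50,-4,50,0,1,50,-4,50,0,1,50,-4,50,0,1,50,-4,50,0,1,50,-4,50,0,0,50,-2,24,0,0,50])

```text
time: 19.15
tool_pos: [426.0, 342.2, 115.8]
tcp_rot: [3.141, -0.001, -2.948]
contact_force: [0.3, -0.6, -1.7]
grip_width: 58.9
finger_force: 30.0
```

step_arm(deltas=[0,0,0,0,50,0,0,0,0,50,0,0,0,0,50,0,0,0,0,50,0,0,0,0,50,0,0,0,0,50,0,0,0,0,50,0,0,0,0,50,0,0,0,0,50,0,0,0,0,50])

```text
time: 20.4
tool_pos: [427.2, 339.9, 116.5]
tcp_rot: [3.141, -0.0, -2.95]
contact_force: [-0.2, -0.9, -1.1]
grip_width: 58.9
finger_force: 30.0
```

```bash
python3 - <<'E'
from h import *
o=get_obs(); print(o["tool_pos"],o["grip_width"],o["tcp_rot"],o["contact_force"])
for n in("wrist","scene"): cv2.imwrite(f"pics/{n}5.png",capture(n)[:,:,::-1])
a=cv2.imread("pics/wrist5.png")[80:330,150:490]; b=cv2.resize(cv2.imread("pics/scene5.png")[100:250,370:520],(400,400))
a=cv2.resize(a,(400,294)); o=np.zeros((400,800,3),np.uint8); o[:294,:400]=a; o[:,400:]=b; cv2.imwrite("pics/c5.png",o)
E
```

```text
[427.15653412 339.94631247 116.52290513] 58.909944908988685 [ 3.14148122e+00 -1.67332873e-05 -2.95023688e+00] [-0.20628168 -0.87134409 -1.05976533]
```

View pics/c5.png

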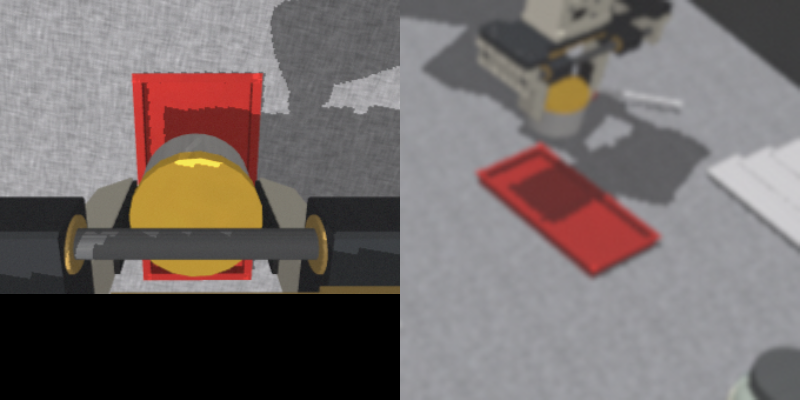

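The crop shows the tin above the left compartment, but the lid looks as if it may be tilted. I'll check it against the projection of a level tin.

```bash
python3 - <<'E'
from h import *
o=get_obs()["tool_pos"]; th=np.linspace(0,2*np.pi,72)
for n in("wrist","scene"):
    im=cv2.imread(f"pics/{n}5.png")[:,:,::-1].copy(); K,R,t,_=cam(n)
    for z,r in((40,30),(30,30),(0,29)):
        P=np.c_[o[0]+r*np.cos(th),o[1]+r*np.sin(th),np.full(72,o[2]-16.9+z)]
        p=(P@R.T+t)@K.T; p=p[:,:2]/p[:,2:]
        print(n,z,p.min(0).round(),p.max(0).round())
    a=comps(im,(15,120,60),(35,255,255),(200,100,450,330) if n=="wrist" else (400,90,480,180))[0]
    x,y,w,h=cv2.boundingRect(a); print("  seen yellow",x,y,x+w,y+h)
E
```

```text
wrist 40 [258. 213.] [373. 315.]
wrist 30 [261. 206.] [369. 303.]
wrist 0 [271. 192.] [360. 274.]
  seen yellow 259 209 374 274
scene 40 [418. 127.] [441. 139.]
scene 30 [418. 130.] [440. 142.]
scene 0 [416. 138.] [437. 151.]
  seen yellow 425 129 441 142
```

The tin is level: the predicted lid rows 206 to 315 and silhouette top at 192 match what I see (about 209 to 314, and 193). Lowering it.

step_arm(deltas=[0,0,-40,0,50,0,0,-35,0,50,0,0,-13,0,50,0,0,-5,0,50,0,0,-2,0,50,0,0,-1,0,50,0,0,0,0,50,0,0,0,0,50,0,0,0,0,50,0,0,0,0,50])

```text
time: 21.75
tool_pos: [427.4, 340.1, 20.9]
tcp_rot: [3.141, 0.001, -2.95]
contact_force: [-0.7, 0.2, 1.8]
grip_width: 58.9
finger_force: 30.0
```

step_arm(deltas=[0,0,-0.3,0,50,0,0,0,0,62,0,0,0,0,70,0,0,0,0,78,0,0,0,0,78,0,0,30,0,78,0,0,50,0,91.8,11,-27,50,0,91.8,22,-54,30,1,91.8,22,-54,0,1,91.8])

```text
time: 23.0
tool_pos: [482.8, 206.8, 181.6]
tcp_rot: [3.141, 0.006, -2.913]
contact_force: [0.8, 1.3, 0.0]
grip_width: 91.5
finger_force: 0.0
```

step_arm(deltas=[22,-54,0,1,91.8,22,-54,0,1.3,91.8,22,-54,0,0,91.8,22,-54,0,0,91.8,22,-54,0,0,91.8,22,-54,0,0,91.8,12,-27,0,0,91.8,0,0,0,0,91.8,0,0,0,0,91.8,0,0,0,0,91.8])

```text
time: 24.25
tool_pos: [624.9, -142.2, 179.0]
tcp_rot: [3.141, -0.0, -2.874]
contact_force: [-0.3, -0.1, 0.5]
grip_width: 91.8
finger_force: 0.0
```

```bash
python3 - <<'E'
from h import *
o=get_obs(); print(o["tool_pos"],o["grip_width"],o["tcp_rot"])
c=cam("wrist"); im=capture("wrist"); cv2.imwrite("pics/wrist6.png",im[:,:,::-1])
a=comps(im,(100,100,30),(125,255,255),(240,120,395,240))[0]
p=cv2.approxPolyDP(cv2.convexHull(a),3,True)[:,0]; print(p.tolist(),cast(c,p,45).round(1).tolist())
E
```

```text
[ 624.88709711 -142.23563218  179.01942772] 91.79805745604779 [ 3.14117731e+00 -8.23577997e-05 -2.87382513e+00]
[[339, 170], [339, 202], [283, 203], [283, 170]] [[600.6, -124.1], [633.4, -114.3], [650.1, -171.0], [615.6, -179.2]]
```

View pics/wrist6.png

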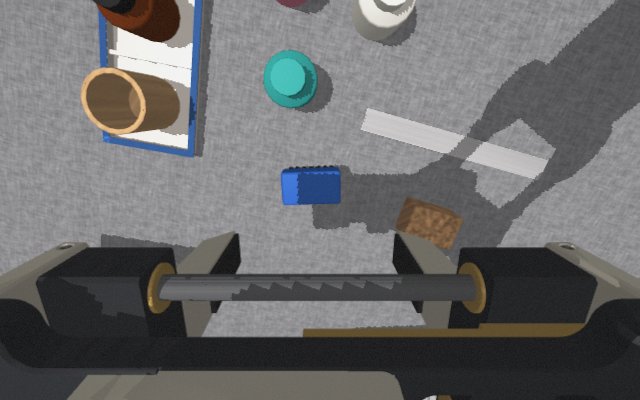

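The wrist view shows the brush back at (283–339, 170–203), square to the gripper and centred at (625,-147.5). The pot and the amber bottle stand in the white tray.

step_arm(deltas=[0.5,-5,-50,0,91.8,0,0,-50,0,91.8,0,0,-40,0,91.8,0,0,-18,0,91.8,0,0,-6,0,91.8,0,0,0,0,55,0,0,0,0,55,0,0,0,0,55,0,0,0,0,55,0,0,0,0,55])

```text
time: 25.55
tool_pos: [626.1, -148.7, 15.8]
tcp_rot: [-3.141, 0.001, -2.875]
contact_force: [-0.9, 0.8, 5.7]
grip_width: 62.1
finger_force: 29.8
```

step_arm(deltas=[0,0,30,0,55,0,0,50,0,55,-6,28,20,0,55,-12.5,56,0,-1,55,-12.5,56,0,-1,55,-12.5,56,0,-1,55,-12.5,56,0,-1.3,55,-12.5,56,0,0,55,-12.5,56,0,0,55,-12.5,56,0,0,55])

```text
time: 26.8
tool_pos: [531.4, 273.1, 114.7]
tcp_rot: [3.142, -0.0, -2.95]
contact_force: [1.1, -1.1, -0.7]
grip_width: 61.9
finger_force: 29.8
```

step_arm(deltas=[-12.5,56,0,0,55,-6,29,0,0,55,0,0,0,0,55,0,0,0,0,55,0,0,0,0,55,0,0,0,0,55,0,0,0,0,55,0,0,0,0,55,0,0,0,0,55,0,0,0,0,55])

```text
time: 28.05
tool_pos: [513.6, 356.4, 114.8]
tcp_rot: [3.142, 0.0, -2.95]
contact_force: [-0.0, -0.8, -0.4]
grip_width: 62.2
finger_force: 29.8
```

```bash
python3 - <<'E'
from h import *
o=get_obs(); print(o["tool_pos"],o["grip_width"],o["tcp_rot"],o["contact_force"])
c=cam("wrist"); im=capture("wrist"); cv2.imwrite("pics/wrist7.png",im[:,:,::-1])
cv2.imwrite("pics/c7.png",cv2.resize(im[80:330,150:490,::-1],(680,500)))
a=comps(im,(18,120,80),(35,255,255),(200,50,450,250))[0]
q=cast(c,a[:,0],44).astype(np.float32); e=cv2.fitEllipse(a); print(cv2.boundingRect(a),cast(c,[e[0]],44),cv2.minEnclosingCircle(q),q.min(0),q.max(0))
E
```

```text
[513.63690658 356.43657977 114.84988926] 62.17072945853649 [ 3.14150194e+00  4.11060834e-05 -2.95029077e+00] [-0.02734838 -0.79402149 -0.4377909 ]
(277, 53, 80, 85) [[426.45656571 340.5075017 ]] ((427.65985107421875, 340.6936340332031), 29.80396842956543) [398.1129  311.10886] [457.01648 370.3638 ]
```

View pics/c7.png

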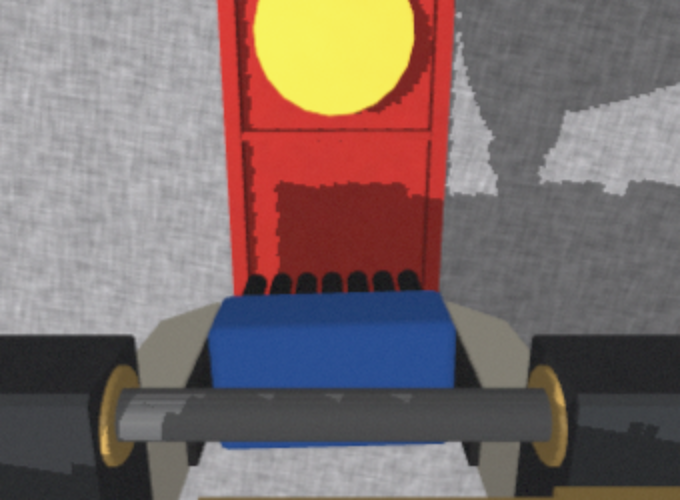

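The crop shows the tin lid level in its compartment (centre (427.6,340.6), radius 29.8), and the brush held level and aligned over the other one.

step_arm(deltas=[0,0,-40,0,55,0,0,-35,0,55,0,0,-13,0,55,0,0,-5,0,55,0,0,-1,0,55,0,0,0,0,55,0,0,0,0,55,0,0,0,0,55,0,0,0,0,55,0,0,0,0,55])

```text
time: 29.35
tool_pos: [513.6, 356.4, 20.8]
tcp_rot: [3.142, -0.0, -2.95]
contact_force: [0.1, 0.5, -0.6]
grip_width: 61.8
finger_force: 29.8
```

```bash
python3 - <<'E'
from h import *
o=get_obs(); print(o["tool_pos"],o["contact_force"],o["tcp_rot"])
E
```

```text
[513.6358997  356.42737912  20.84354672] [ 0.11460397  0.4548626  -0.62967381] [ 3.14150468e+00 -1.09608370e-05 -2.95029140e+00]
```

step_arm(deltas=[0,0,-1,0,55,0,0,0,0,55,0,0,0,0,68,0,0,0,0,80,0,0,0,0,80,0,0,30,0,80,0,0,50,0,91.8,0,0,50,0,91.8,9,-25,30,-3,91.8,17.5,-51,0,-3,91.8])

```text
time: 30.6
tool_pos: [541.3, 281.7, 183.2]
tcp_rot: [3.139, 0.006, -3.053]
contact_force: [-0.0, 0.5, -0.9]
grip_width: 92.2
finger_force: 0.0
```

step_arm(deltas=[17.5,-51,0,-3,91.8,17.5,-51,0,-2,91.8,17.5,-51,0,0,91.8,17.5,-51,0,0,91.8,17.5,-51,0,0,91.8,9.5,-28,0,0,91.8,0,0,0,0,91.8,0,0,0,0,91.8,0,0,0,0,91.8,0,0,0,0,91.8])

```text
time: 31.85
tool_pos: [637.0, -1.5, 180.0]
tcp_rot: [3.141, 0.0, -3.141]
contact_force: [0.2, -0.1, 0.3]
grip_width: 91.6
finger_force: 0.0
```

```bash
python3 - <<'E'
from h import *
o=get_obs(); print(o["tool_pos"],o["grip_width"],o["tcp_rot"])
c=cam("wrist"); im=capture("wrist"); cv2.imwrite("pics/wrist8.png",im[:,:,::-1])
cv2.imwrite("pics/c8.png",cv2.resize(im[80:280,180:460,::-1],(784,560)))
a=comps(im,(5,50,40),(25,255,255),(245,120,395,235))[0]
p=cv2.approxPolyDP(cv2.convexHull(a),3,True)[:,0]; print(p.tolist(),cast(c,p,36).round(1).tolist())
E
```

```text
[636.98997875  -1.46463391 180.02966168] 91.63291173220017 [ 3.14143115e+00  1.68071715e-04 -3.14079281e+00]
[[290, 164], [338, 163], [340, 203], [289, 203]] [[613.8, -28.2], [612.8, 22.1], [656.8, 25.3], [656.9, -30.4]]
```

View pics/c8.png

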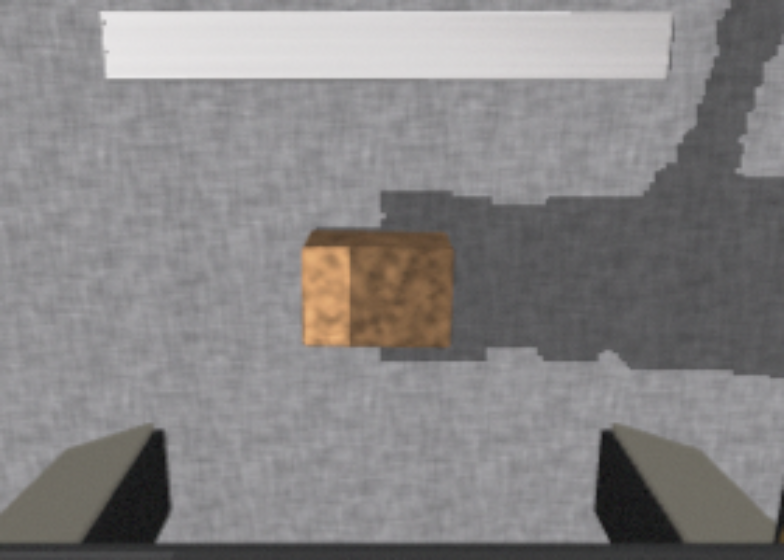

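The crop shows the cork square to the gripper, its top face spanning columns 289–340 and rows 168–203 of the full picture, centred at (637,-2.3).

step_arm(deltas=[0,-0.8,-50,0,91.8,0,0,-50,0,91.8,0,0,-40,0,91.8,0,0,-20,0,91.8,0,0,-7,0,91.8,0,0,0,0,91.8,0,0,0,0,52,0,0,0,0,52,0,0,0,0,52,0,0,0,0,52])

```text
time: 33.15
tool_pos: [637.3, -3.4, 13.2]
tcp_rot: [3.142, 0.0, 3.141]
contact_force: [-0.5, 0.0, 1.3]
grip_width: 57.7
finger_force: 29.9
```

step_arm(deltas=[0,0,0,0,52,0,0,0,0,52,0,0,30,0,52,0,0,50,0,52,0,0,50,0,52,-12,20,30,1,52,-32,50,0,2,52,-32,50,0,2,52,-32,50,0,2,52,-32,50,0,2,52])

```text
time: 34.4
tool_pos: [495.9, 218.0, 172.7]
tcp_rot: [3.141, -0.0, -2.984]
contact_force: [0.4, -0.0, -0.4]
grip_width: 57.8
finger_force: 29.9
```

step_arm(deltas=[-23,41,0,2,52,-23,41,0,0,52,-23.5,41,0,0,52,0,0,-40,0,52,0,0,-35,0,52,0,0,-15,0,52,0,0,0,0,52,0,0,0,0,52,0,0,0,0,52,0,0,0,0,52])

```text
time: 35.65
tool_pos: [428.1, 339.8, 83.7]
tcp_rot: [3.141, 0.001, -2.95]
contact_force: [-0.2, -0.1, -0.2]
grip_width: 57.8
finger_force: 29.9
```

```bash
python3 - <<'E'
from h import *
o=get_obs(); print(o["tool_pos"],o["grip_width"],o["tcp_rot"],o["contact_force"])
c=cam("wrist"); im=capture("wrist"); cv2.imwrite("pics/wrist9.png",im[:,:,::-1])
hsv=cv2.cvtColor(im,cv2.COLOR_RGB2HSV)
a=comps(im,(20,170,80),(35,255,255),(200,100,450,330))
for k in a[:2]: q=cast(c,k[:,0],44); print(cv2.boundingRect(k),q.min(0),q.max(0))
cv2.imwrite("pics/c9.png",cv2.resize(im[100:330,160:480,::-1],(768,552)))
E
```

```text
[428.0734479  339.80094197  83.66121364] 57.845298194618955 [ 3.14097351e+00  1.48139517e-03 -2.95040540e+00] [-0.19496109 -0.14552208 -0.18833854]
(279, 180, 77, 31) [396.67914345 311.92892062] [423.28583309 366.09528989]
```

View pics/c9.png

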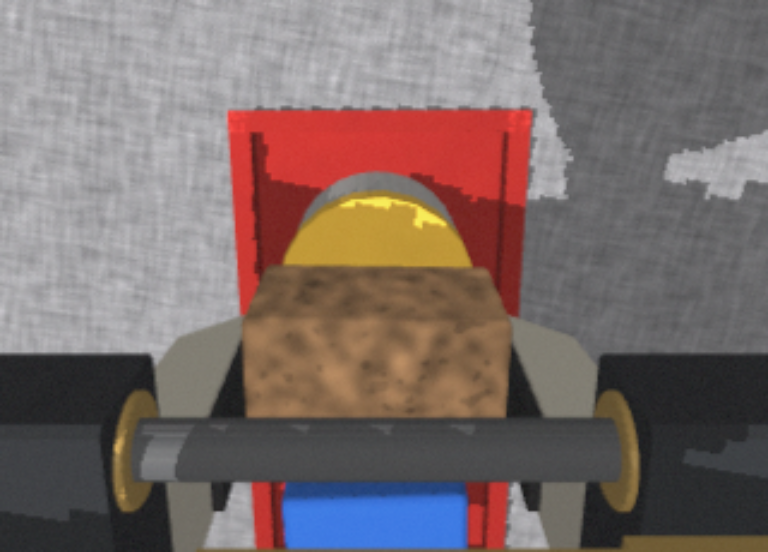

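The crop shows the cork held level over the lid, centred left to right, with the brush standing in the other compartment. Lowering with a small correction.

step_arm(deltas=[-0.5,0.8,-15,0,52,0,0,-6,0,52,0,0,-3,0,52,0,0,-1,0,52,0,0,-0.5,0,52,0,0,0,0,52,0,0,0,0,52,0,0,0,0,52,0,0,0,0,52,0,0,0,0,52])

```text
time: 36.95
tool_pos: [427.2, 340.4, 57.4]
tcp_rot: [3.141, 0.0, -2.95]
contact_force: [0.6, 0.6, -2.0]
grip_width: 58.0
finger_force: 29.9
```

```bash
python3 - <<'E'
from h import *
o=get_obs(); print(o["tool_pos"],o["contact_force"])
E
```

```text
[427.15512599 340.43905296  57.35084123] [ 0.55975711  0.58070016 -1.95564568]
```

step_arm(deltas=[0,0,-0.6,0,52,0,0,0,0,52,0,0,0,0,62,0,0,0,0,72,0,0,0,0,85,0,0,0,0,91.8,0,0,25,0,91.8,0,0,50,0,91.8,20,4,50,0,91.8,50,10,0,0,91.8])

```text
time: 38.2
tool_pos: [498.7, 356.0, 187.5]
tcp_rot: [3.139, 0.009, -2.949]
contact_force: [0.3, 0.6, -0.6]
grip_width: 91.8
finger_force: 0.0
```

step_arm(deltas=[10,2,0,0,91.8,0,0,0,0,91.8,0,0,0,0,91.8,0,0,0,0,91.8,0,0,0,0,91.8,0,0,0,0,91.8,0,0,0,0,91.8,0,0,0,0,91.8,0,0,0,0,91.8,0,0,0,0,91.8])

```text
time: 39.45
tool_pos: [507.1, 356.4, 181.7]
tcp_rot: [3.142, 0.0, -2.95]
contact_force: [-0.6, 0.0, -0.6]
grip_width: 92.0
finger_force: 0.0
```

```bash
python3 - <<'E'
from h import *
o=get_obs(); print(o["tool_pos"],o["contact_force"])
c=cam("wrist"); im=capture("wrist"); s=capture("side")
a=comps(im,(5,50,40),(19,200,255),(220,20,420,240))[0]
q=cast(c,cv2.convexHull(a)[:,0],80).astype(np.float32); print(cv2.boundingRect(a),cv2.minAreaRect(q))
y=comps(im,(20,120,80),(35,255,255),(220,20,420,240))
pts=np.vstack([k[:,0] for k in y]); p=cast(c,pts,44).astype(np.float32); print([cv2.contourArea(k) for k in y],cv2.minEnclosingCircle(p))
x=np.zeros((560,800,3),np.uint8); x[:,:400]=cv2.resize(im[20:300,220:420,::-1],(400,560)); x[:400,400:]=cv2.resize(s[135:335,255:455,::-1],(400,400)); cv2.imwrite("pics/c10.png",x)
E
```

```text
[507.14615654 356.43950879 181.71332616] [-0.64389343  0.02147822 -0.61591721]
(281, 74, 70, 65) ((428.6147155761719, 341.354736328125), (51.88685989379883, 57.983642578125), 10.351188659667969)
[204.5, 144.0] ((427.58001708984375, 340.6212158203125), 29.496051788330078)
```

View pics/c10.png

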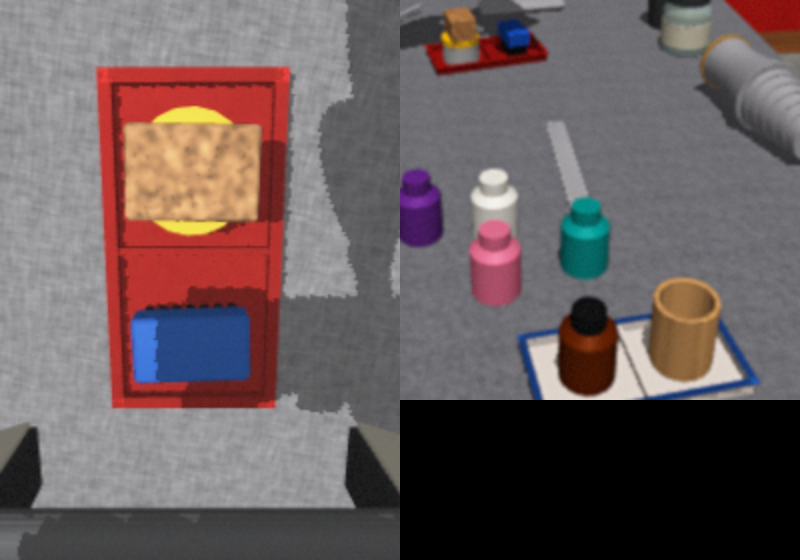

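The crop shows the cork flat and centred on the lid to about 1 mm, and the brush upright in its compartment. The amber bottle and pot stand in the white tray, and the white bottle hasn't moved. Handing in.

```bash
python3 -c "
from plant import *
print(close_job())"
```

```text
the job is handed in; nothing more can be done
None
```

Both kits are made up and handed in at about 39.5 s: amber bottle and swab pot in the white tray, wax tin and brush in the red tray, cork centred on the tin's lid to about 1 mm, white bottle untouched; the hand-in returned no verdict.

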